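# Close up a row of granite blanks in the gang-grinding jig

## Robot

A 7-joint arm with a two-finger parallel gripper is mounted at the origin on the work surface. World frame = base frame: x ahead of the robot, y to its left, z up, the work surface at z = 0. Lengths are in m, angles in rad, forces in N, time in s.
With the tool pointing down it reaches from about 0.4 to 0.85 m from the base axis. Payload 4.4 kg.
Tool frame: the origin (TCP) lies midway between the tips of the shut fingers; the grasp point (between the pads) lies 19 mm behind it (ctrl.hold_point_z is the distance from the TCP to the grasp point, in m); z points along the fingers, y is the line along which they close (so a half turn about z gives the same grasp; the last joint's range is limited). The gripper opens to 94 mm and grips with 3 to 60 N. Pads are 16 mm wide; open, the fingers measure 119 mm over their backs; the gripper's body (75 mm by 177 mm) begins 78 mm behind the grasp point.
Start: joints at [-1.401, 0.628, 0.038, 1.517, -0.027, 0.996, -0.02], TCP at [0.152, 0.632, 0.205] pointing down, gripper open.
Joint ranges: [-3.06, 3.06], [-0.37, 2.12], [-1.25, 1.32], [0.18, 2.47], [-1.1, 4.24], [0.23, 1.98], [-2.94, 2.94]. Speed limits (rad/s): [2.57, 2.57, 3.14, 3.14, 3.14, 3.14, 3.14].

## Interface

Orientations are given as a unit quaternion [x, y, z, w].
In Python, from station import ctrl, eyes, recognise gives the robot as it stands.
- The arm moves only by the tool drive_tool, never from a script. Its argument "commands" is a list of rows, each a list of 3 entries, a list of its own where there are three numbers: the opening, from -1 (shut) to 1 (fully open), then the shift along the tool's x, y, z scaled (see below), then the turn, a rotation vector about the tool's x, y, z scaled (see below). A call has exactly 5 rows; each row is the pose to reach, as a shift and turn from the pose commanded when the call began, along the tool's axes at that moment, turning the shorter way round; what a row does not reach only later rows make up. The controller multiplies each number of a shift by 750 mm and each number of a turn by 180 degrees. A row lasts 1/12 s, in which the tool goes at most 41.7 mm and 7.16 degrees, less where a joint would pass 70% of its speed; a pose out of reach is approached as far as the arm can. A call with a number of a shift or a turn outside -1 to 1 is refused whole. A call with a gripper value outside its range is refused whole. The fingers move at their own pace and stop on an object; "newtons" is the grip in N (left out, the last holds). Time passes only in rows, so rows that repeat a pose let the fingers close, or fill a call up. It gives the time, the measured TCP pose, the force, the opening and the grip force at its end, in the units of the state.
- ctrl.read_state(): the state, without advancing time (a new reading comes with each control period).
- eyes.snapshot(name): name is "side" or "top" or "wrist"; returns a dict with "frame" (420x560x3 uint8, red, green, blue), "z_map" (420x560 float32, m along the optical axis (not along the pixel's ray), 0 where there is no reading), "fx", "fy", "cx", "cy" (pixels), "dist_coeffs" ([k1, k2, p1, p2, k3] as OpenCV has them; the pictures are not rectified), "R" (3x3) and "t" (3): a world point X has camera coordinates R X + t. Camera axes: x right, y down, z forward; pixel columns grow to the right and rows downward; lengths in m; the calibration is good to about 2 mm. A picture is of the moment at which its call begins.
- ctrl.sign_off(): hands the job in; it is judged then, once.
Trained networks look in the newest picture that a camera, given by its name, has taken for a name from the list of things; names that differ only in an ending like _2 or _b are one class to them, and where a whole thing is asked for, a point or a joint stands for the part that bears it (a point fixed in the world has none). Each returns a list of dicts, best first, with "p" (0 to 1); they miss things now and then, are a little off and sometimes report something else, mostly with a low value. They report only what shows in the picture. A call takes as long as a camera call. They do not tell look-alikes from the thing itself.
- recognise(target, camera): "xyz" ([x, y, z] in m, in the coordinates of the camera as it stood for that picture, good to about 4 mm: the middle of the surface that is visible of it).
The state is a dict: "clock": time; "joints": joint angles; "qvel": joint speeds; "joint_torque": joint torques, N m; "tool_pos": TCP position; "tool_rot": TCP orientation; "wrist_force": force on the tool from outside, world axes, zero at the start; "wrist_torque": the same for the moment, N m; "opening": opening from 0.0 (shut) to 1.0 (fully open); "finger_force": force on a finger pad.
Only numpy, scipy, OpenCV 4.12 (cv2) and the standard library are available. Lean on these libraries where they do the work, as an engineer would, in place of code of your own. Each camera call takes 0.05 s, during which the arm holds its last target. There are 200 camera calls.

## Task

Close up the five granite blanks in the grinding jig for edge grinding: bring them all square against the long fence and push the row along as one block until it is hard up against the end stop and press it home there with a firm 15 N or so for a moment, never putting more than 25 N on the stone, even for an instant (so ease it up to the stop slowly). Then swing the hold-down over until its rubber foot bears on top of the end of the row, and let go. Leave the other things on the bench where they are.

Things in the scene. Friction and masses are not known exactly. Their poses are not given: they have to be found in the camera images.
- jig: Fixed grinding jig, a grey plate 430 mm long (y), x -52 to +78 mm; its top (the bed) is 15 mm above the bench. Origin: on the bench, under the row's centre line; z up. The row lies along y and is pushed towards +y, to the stop. A blank flat against the fence has its origin at jig x = 0. The side towards -x is open.
- fence (a point): Middle of the fence's face, at jig (+26, -5) mm, 14 mm above the bed. The fence is a straight steel bar along the jig's y, 410 mm long, 12 mm thick, 28 mm high above the bed; its flat face looks to the jig's -x.
- stop: Steel end-stop block on the jig, 50 (x) by 30 (y) by 40 mm high; origin: centre of its underside, at jig (0, +180, 15) mm. A locked screw in it carries a stiff rubber-faced pad, 34 mm wide, 26 high, centre 20 mm above the bed, that meets the row. The pad's face is set 6 to 40 mm out from the block (jig y +125 to +159 mm), anew each time and not reported: find it by feel.
- blank_1: Sawn granite blank 1 of 5 in the row, counted from the stop (5 is the last, where the row is pushed): 52 mm along its own x (towards the fence), 32 mm along its own y (along the row), 40 mm high, 0.14 to 0.22 kg; origin: centre of its underside. Loose on the bed, with gaps to its neighbours, up to 12 mm off the fence, a little askew. Sliding it takes 0.7 to 1.6 N.
- blank_2: Sawn granite blank 2 of 5 in the row, counted from the stop (5 is the last, where the row is pushed): 52 mm along its own x (towards the fence), 32 mm along its own y (along the row), 40 mm high, 0.14 to 0.22 kg; origin: centre of its underside. Loose on the bed, with gaps to its neighbours, up to 12 mm off the fence, a little askew. Sliding it takes 0.7 to 1.6 N.
- blank_3: Sawn granite blank 3 of 5 in the row, counted from the stop (5 is the last, where the row is pushed): 52 mm along its own x (towards the fence), 32 mm along its own y (along the row), 40 mm high, 0.14 to 0.22 kg; origin: centre of its underside. Loose on the bed, with gaps to its neighbours, up to 12 mm off the fence, a little askew. Sliding it takes 0.7 to 1.6 N.
- blank_4: Sawn granite blank 4 of 5 in the row, counted from the stop (5 is the last, where the row is pushed): 52 mm along its own x (towards the fence), 32 mm along its own y (along the row), 40 mm high, 0.14 to 0.22 kg; origin: centre of its underside. Loose on the bed, with gaps to its neighbours, up to 12 mm off the fence, a little askew. Sliding it takes 0.7 to 1.6 N.
- blank_5: Sawn granite blank 5 of 5 in the row, counted from the stop (5 is the last, where the row is pushed): 52 mm along its own x (towards the fence), 32 mm along its own y (along the row), 40 mm high, 0.14 to 0.22 kg; origin: centre of its underside. Loose on the bed, with gaps to its neighbours, up to 12 mm off the fence, a little askew. Sliding it takes 0.7 to 1.6 N.
- holddown (a joint): Angle (rad) of the hold-down, a 16 mm wide steel arm hinged behind the fence: 0 = level across the row towards jig -x, its rubber foot (18 by 36 mm, 57 mm out from the hinge) on the blanks' tops; grows as it swings up and back over the fence; starts at 2.2 to 2.6. Stiff hinge: it stays where it is left; about 2 N at the knob swings it.
- knob (a point): Centre of the black ball knob, 28 mm in diameter, at the end of the hold-down's arm, 107 mm from the hinge axis. The arm is swung by pushing the knob over from behind with a finger and then pressing it down from above; pinched, it slips in the grip as the arm turns. With the foot down on the blanks it is at jig (-50, +8) mm, 70 mm above the bench.
- hinge (a point): Centre of the hold-down's hinge, in a 78 mm high steel bracket behind the fence: at jig (+57, +8) mm, 70 mm above the bench; the hinge axis is the jig's y.
- try_square: Bystander: try square, 140 mm steel blade and 100 mm dark wooden stock, lying flat, 14 mm high; origin under the middle of the stock.
- chisel: Bystander: stone chisel 190 mm long along its x, 20 mm high; origin under its middle.
- offcut: Bystander: granite offcut 55 x 70 mm, 30 mm high, not part of the row; origin under its centre.
- rubbing_brick: Bystander: dark rubbing brick 50 x 130 mm, 25 mm high; origin under its centre.
- tape_roll: Bystander: roll of tape 90 mm in diameter, 24 mm high; origin under its centre.
- wax_tin: Bystander: round tin 72 mm in diameter, 55 mm high; origin under its centre.
- club_hammer: Bystander: club hammer 260 mm long, 40 mm high; origin under the handle near the middle.
- polishing_pad: Bystander: rubber polishing pad, a disc 100 mm in diameter, 12 mm high; origin under its centre.
Mind the look-alikes: they are no part of the job. What is shaped like the blank_2 but blue or orange is not meant. What is shaped like the blank_4 but red is not meant.

How it is judged:
On the way:
1. the row, closed up, is pressed against the end stop with at least 6 N for 0.3 s, the hold-down still up (contact force between stop and blank_1 above 6 N and horizontal distance between blank_1 and blank_5 below 0.134 m and linear speed of blank_5 below 0.01 m/s and value of joint holddown above 0.3 rad), for 0.3 s.
At the end, for the whole second after the job is handed in: The five blanks stand flat, still and closed up at the stop: neighbours' centres within 34 mm, each within 2.5 mm of the fence and 0.04 rad of square, the first touching the stop pad; the hold-down is below 0.04 rad, its foot bearing on blank 4 or 5 with over 0.5 N (horizontal distance between blank_1 and blank_2 below 0.034 m and horizontal distance between blank_2 and blank_3 below 0.034 m and horizontal distance between blank_3 and blank_4 below 0.034 m and horizontal distance between blank_4 and blank_5 below 0.034 m and x of blank_1 in the frame of jig between -0.0025 and 0.0025 m and angle between the x axis of each of blank_1, blank_2, blank_3, blank_4, blank_5 and the x axis of jig, either way round below 0.04 rad and z of each of blank_1, blank_2, blank_3, blank_4, blank_5 in the frame of jig below 0.018 m and angle between each of blank_1, blank_2, blank_3, blank_4, blank_5's own z axis and vertical below 0.05 rad and linear speed of each of blank_1, blank_2, blank_3, blank_4, blank_5 below 0.01 m/s and x of blank_2 in the frame of jig between -0.0025 and 0.0025 m and x of blank_3 in the frame of jig between -0.0025 and 0.0025 m and x of blank_4 in the frame of jig between -0.0025 and 0.0025 m and x of blank_5 in the frame of jig between -0.0025 and 0.0025 m and contact force between stop and blank_1 above 0.1 N and y of blank_1 in the frame of stop between -0.0745 and 0 m and value of joint holddown below 0.04 rad and (contact force between holddown and blank_4 above 0.5 N or contact force between holddown and blank_5 above 0.5 N)).
It fails at once if a blank is pushed by the fingers, or the first blank is pressed on the stop, with more than 25 N (contact force between any of the fingers, stop and blank_1 above 25 N or contact force between the fingers and blank_2 above 25 N or contact force between the fingers and blank_3 above 25 N or contact force between the fingers and blank_4 above 25 N or contact force between the fingers and blank_5 above 25 N).
It fails at once if a blank tips over or leaves the bed (angle between any of blank_1, blank_2, blank_3, blank_4, blank_5's own z axis and vertical above 0.35 rad or height (world z) of any of blank_1, blank_2, blank_3, blank_4, blank_5 below 0.01 m).
It fails at once if one of the other things on the bench is moved by more than 20 mm (distance of any of try_square, chisel, offcut, rubbing_brick, tape_roll, wax_tin, club_hammer, polishing_pad from where it was at the start of the episode above 0.02 m).
It also fails if it takes over 72 s, if anything falls off the work surface, if the arm or the gripper's body presses on something with over 40 N, if the wrist force passes 120 N, or if a joint passes its speed limit or range.

## Working session

There is one attempt and no reset: what is moved stays moved. The work goes in short steps, Python scripts to look and compute and a tool call to move; the robot and the scene stay as the last step left them, time stands still between calls to the robot, and variables do not carry over. Pictures are saved under pics/ and viewed, at most 10 in all, crops included, and the job is handed in when it is done.

Besides the shell and the picture viewer there is one more tool, called as name([rows], argument=value, ...), one row to a line, values as JSON. drive_tool: Moves the arm, as the interface text tells. Shifts and turns lie within -1 to 1; 1 stands for 750 mm of shift or 180 degrees of turn. Its arguments: {"type":"object","properties":{"commands":{"type":"array","items":{"type":"array"}},"newtons":{"type":"number"}},"required":["commands"]}

```bash
mkdir -p pics; ls
cat > h.py <<'E'
import numpy as np, cv2, json
from station import ctrl, eyes, recognise
from scipy.spatial.transform import Rotation as Ro
def cloud(s):
    h,w=s["z_map"].shape
    u,v=np.meshgrid(np.arange(w),np.arange(h))
    K=np.array([[s["fx"],0,s["cx"]],[0,s["fy"],s["cy"]],[0,0,1.]])
    p=cv2.undistortPoints(np.stack([u,v],-1).reshape(-1,1,2).astype(np.float64),K,np.array(s["dist_coeffs"])).reshape(h,w,2)
    z=s["z_map"][...,None]
    c=np.concatenate([p*z,z],-1)
    return (c-np.array(s["t"]))@np.array(s["R"])   # R^T (c-t)
def toworld(s,x): return np.array(s["R"]).T@(np.array(x)-np.array(s["t"]))
def st():
    s=ctrl.read_state()
    for k in("clock","tool_pos","tool_rot","wrist_force","opening","joints"): print(k,np.round(s[k],4))
    print(np.round(Ro.from_quat(s["tool_rot"]).as_matrix(),3).tolist())
    return s
E
python3 - <<'E'
from h import *
st()
for n in("top","side"):
    s=eyes.snapshot(n); cv2.imwrite(f"pics/{n}0.png",s["frame"][...,::-1])
    np.savez(f"{n}0.npz",P=cloud(s),f=s["frame"])
    for t in("blank_1","jig","knob","hinge","stop","fence"):
        try: print(n,t,[(np.round(toworld(s,d["xyz"]),3).tolist(),round(d["p"],2)) for d in recognise(t,n)][:8])
        except Exception as e: print(t,e)
E
```

```text
pics
clock 0.0
tool_pos [0.1517 0.6314 0.2046]
tool_rot [ 1.176e-01  9.931e-01 -9.000e-04 -1.000e-04]
wrist_force [ 0.6387 -0.3384  1.4835]
opening 0.998
joints [-1.4008  0.6293  0.0385  1.5183 -0.027   0.9963 -0.02  ]
[[-0.972, 0.234, -0.0], [0.234, 0.972, -0.002], [-0.0, -0.002, -1.0]]
top blank_1 [([0.284, -0.222, 0.041], 0.86), ([0.525, 0.021, 0.055], 0.8), ([0.392, 0.044, 0.044], 0.76), ([0.511, -0.101, 0.051], 0.73), ([0.523, -0.016, 0.054], 0.72), ([0.663, -0.263, 0.035], 0.7), ([0.519, -0.059, 0.056], 0.69), ([0.533, 0.068, 0.054], 0.53)]
top jig [([0.558, 0.016, 0.014], 0.96)]
top knob [([0.625, 0.013, 0.13], 0.76)]
top hinge [([0.562, 0.019, 0.012], 0.62)]
top stop [([0.553, 0.187, 0.056], 0.75)]
top fence [([0.56, 0.018, 0.017], 0.69)]
side blank_1 [([0.66, -0.275, 0.042], 0.98), ([0.51, -0.114, 0.057], 0.81), ([0.52, -0.025, 0.058], 0.79), ([0.522, 0.022, 0.056], 0.73), ([0.523, 0.062, 0.055], 0.72), ([0.513, -0.064, 0.058], 0.67), ([0.556, -0.006, 0.016], 0.66), ([0.386, 0.039, 0.037], 0.6)]
side jig [([0.55, -0.008, 0.016], 0.72)]
side knob [([0.62, 0.008, 0.131], 0.9)]
side hinge [([0.679, -0.148, 0.027], 0.32)]
side stop [([0.552, 0.185, 0.044], 0.76), ([0.494, -0.287, 0.029], 0.44)]
side fence [([0.557, -0.008, 0.018], 0.72)]
```

View pics/top0.png

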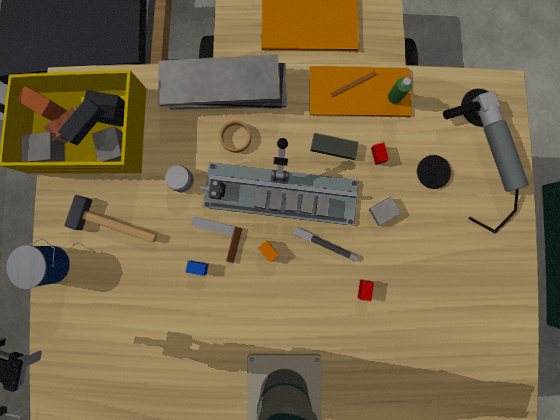

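View pics/side0.png

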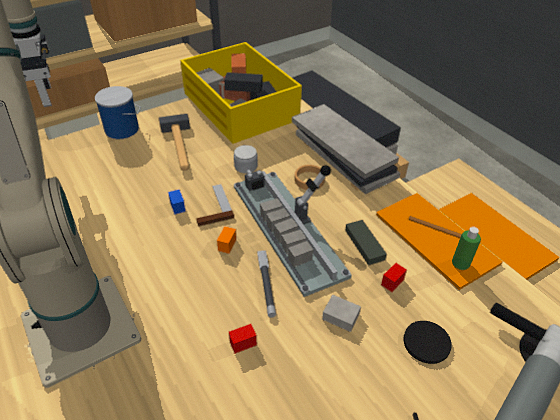

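Run:
```python
import numpy as np,cv2
P=np.load("top0.npz")["P"]
x,y,z=P[...,0],P[...,1],P[...,2]
# blank tops
m=((z>.048)&(z<.062)&(x>.4)&(x<.62)&(y>-.2)&(y<.25)).astype(np.uint8)
m=cv2.morphologyEx(m,cv2.MORPH_OPEN,np.ones((3,3)))
n,l,s,c=cv2.connectedComponentsWithStats(m)
for i in range(1,n):
    if s[i,4]<60: continue
    q=P[l==i][:,:2].astype(np.float32)*1000
    print(i,s[i,:5],cv2.minAreaRect(q),np.round(P[l==i].mean(0),4))
# fence top z~.043
m=(z>.037)&(z<.047)&(x>.53)&(x<.62)&(y>-.25)&(y<.25)
print("fence",m.sum(),cv2.minAreaRect(P[m][:,:2].astype(np.float32)*1000))
q=P[m][:,:2]; print(cv2.fitLine(q.astype(np.float32),cv2.DIST_HUBER,0,.01,.01).ravel())
m=(z>.01)&(z<.02)&(x>.4)&(x<.68)&(y>-.28)&(y<.28)
print("plate",m.sum(),cv2.minAreaRect(P[m][:,:2].astype(np.float32)*1000))
m=(z>.066)&(x>.5)&(x<.72)&(y>-.1)&(y<.15)&(z<.2)
q=P[m]; print("arm",len(q),q.min(0),q.max(0), q[q[:,2].argmax()])
```

```text
1 [210 180  11  18 152] ((555.9160766601562, 190.90621948242188), (47.487937927246094, 28.086685180664062), 0.021799271926283836) [0.5569 0.1898 0.0552]
2 [254 188  14  20 223] ((532.7257080078125, 66.60302734375), (32.210968017578125, 52.091922760009766), 81.73863983154297) [0.5326 0.0666 0.0542]
3 [269 190  14  20 222] ((527.3365478515625, 25.073890686035156), (31.917325973510742, 51.69450378417969), 83.50293731689453) [0.5271 0.0249 0.0541]
4 [285 191  13  20 226] ((524.3231811523438, -17.511825561523438), (31.703815460205078, 52.00416564941406), 85.96451568603516) [ 0.5245 -0.0172  0.0543]
5 [301 193  14  20 224] ((519.3448486328125, -60.9427375793457), (31.658971786499023, 52.32946014404297), 79.32901763916016) [ 0.5193 -0.0609  0.0546]
6 [316 196  13  20 228] ((510.9173889160156, -102.47100067138672), (32.330928802490234, 52.104270935058594), 84.216552734375) [ 0.5109 -0.1019  0.0545]
fence 759 ((554.654296875, 19.0306396484375), (432.96905517578125, 64.13685607910156), 87.15245819091797)
[0.10654034 0.99430835 0.56693125 0.01226977]
plate 4811 ((540.2264404296875, 0.456451416015625), (278.1064758300781, 553.695556640625), 0.09228736162185669)
arm 397 [ 0.58146178 -0.00491528  0.0673235 ] [0.66946189 0.0347266  0.1707265 ] [0.66159846 0.00577349 0.1707265 ]
```

The top view shows the jig at (205–360, 165–222). The stop is at its left end (216, 188), the five blanks lie at (260–322, 200), and the knob is at (282, 143), up behind the fence. The side view agrees; the red, blue and orange blocks are decoys. Next I'll fit the jig frame.

Run:
```python
import numpy as np,cv2
a=0.107
for n in("top0","side0"):
    P=np.load(n+".npz")["P"].reshape(-1,3)
    ex=np.array([np.cos(a),-np.sin(a)]);ey=np.array([np.sin(a),np.cos(a)])
    o=np.array([.535,.012]) 
    q=np.c_[(P[:,:2]-o)@ex,(P[:,:2]-o)@ey,P[:,2]]
    m=(abs(q[:,2]-.043)<.0035)&(abs(q[:,1])<.23)&(q[:,0]>.0)&(q[:,0]<.06)
    f=q[m]; 
    med=np.median(f[:,0]); f=f[abs(f[:,0]-med)<.009]
    k=np.polyfit(f[:,1],f[:,0],1)
    print(n,"fence",len(f),k,np.percentile(f[:,0]-np.polyval(k,f[:,1]),[2,50,98]),f[:,1].min(),f[:,1].max())
    m=(abs(q[:,2]-.015)<.004)&(abs(q[:,1])<.25)&(abs(q[:,0])<.11)
    f=q[m];print("plate",len(f),np.percentile(f[:,0],[.5,1,99,99.5]),np.percentile(f[:,1],[.2,.5,99.5,99.8]))
    m=(abs(q[:,2]-.055)<.004)&(q[:,1]>.15)&(q[:,1]<.21)&(abs(q[:,0])<.04)
    f=q[m];print("stop",len(f),f.min(0),f.max(0),f.mean(0))
    m=(q[:,2]>.085)&(abs(q[:,1])<.03)&(q[:,0]>.0)&(q[:,0]<.2)
    f=q[m];print("arm",len(f),f.min(0),f.max(0)); 
    kz=f[f[:,2]>f[:,2].max()-.015];print("knobtop",kz.mean(0),f[:,0].max())
    m=(abs(q[:,2]-.055)<.004)&(q[:,1]>-.15)&(q[:,1]<.1)&(abs(q[:,0])<.05)
    print("pad?",[ (round(v[0],3),round(v[1],3),round(v[2],3)) for v in q[(q[:,1]>.08)&(q[:,1]<.165)&(abs(q[:,0])<.012)&(q[:,2]>.021)&(q[:,2]<.06)][:25]])
```

```text
top0 fence 594 [0.00632101 0.03289309] [-5.84663725e-03 -1.31277100e-05  5.99407520e-03] -0.2071386584208303 0.20019931758110293
plate 4288 [-0.10787509 -0.10575576  0.07793755  0.07877069] [-0.21258612 -0.21124627  0.21322083  0.21449401]
stop 156 [-0.02263969  0.16747017  0.05101744] [0.02674742 0.19524466 0.05899797] [0.00239574 0.18074111 0.05467926]
arm 303 [ 0.06068688 -0.00813328  0.08529893] [0.13365358 0.02786995 0.1707265 ]
knobtop [0.1206916  0.00928904 0.16456586] 0.13365357982178638
pad? [(np.float64(0.011), np.float64(0.162), np.float64(0.048)), (np.float64(0.009), np.float64(0.163), np.float64(0.044)), (np.float64(0.009), np.float64(0.159), np.float64(0.048)), (np.float64(0.011), np.float64(0.159), np.float64(0.033)), (np.float64(0.006), np.float64(0.162), np.float64(0.044)), (np.float64(0.006), np.float64(0.159), np.float64(0.047)), (np.float64(0.008), np.float64(0.159), np.float64(0.033)), (np.float64(0.003), np.float64(0.164), np.float64(0.049)), (np.float64(0.003), np.float64(0.161), np.float64(0.049)), (np.float64(0.004), np.float64(0.159), np.float64(0.047)), (np
[... 2158 characters left out ...]
.011), np.float64(0.158), np.float64(0.051)), (np.float64(-0.007), np.float64(0.161), np.float64(0.047)), (np.float64(-0.005), np.float64(0.158), np.float64(0.049)), (np.float64(-0.001), np.float64(0.159), np.float64(0.046)), (np.float64(0.002), np.float64(0.161), np.float64(0.044)), (np.float64(0.004), np.float64(0.158), np.float64(0.046)), (np.float64(0.008), np.float64(0.161), np.float64(0.042)), (np.float64(0.011), np.float64(0.161), np.float64(0.04)), (np.float64(-0.008), np.float64(0.164), np.float64(0.041)), (np.float64(-0.009), np.float64(0.156), np.float64(0.048)), (np.float64(-0.003), np.float64(0.162), np.float64(0.041)), (np.float64(-0.003), np.float64(0.156), np.float64(0.046))]
```

```bash
cat >> h.py <<'E'
A=0.1135; EX=np.array([np.cos(A),-np.sin(A),0]); EY=np.array([np.sin(A),np.cos(A),0]); EZ=np.array([0,0,1.])
O=np.array([.5365,.0125,0])+EY*.0008
RJ=np.stack([EX,EY,EZ],1)
RT=np.stack([-EX,EY,-EZ],1)  # tool aligned
def jig(p): return (np.asarray(p)-O)@RJ
def go(x,y,z,R=None):
    """print tool-frame scaled shift/turn to jig (mm) target"""
    s=ctrl.read_state(); Rm=Ro.from_quat(s["tool_rot"])
    T=O+RJ@(np.array([x,y,z])/1000)
    d=Rm.inv().apply(T-np.array(s["tool_pos"]))/.75
    r=(Rm.inv()*Ro.from_matrix(RT if R is None else R)).as_rotvec()/np.pi
    print("tcp jig mm",np.round(jig(s["tool_pos"])*1000,1),"shift",np.round(d,4),"turn",np.round(r,4),"t",round(s["clock"],2))
def blanks(P):
    x,y,z=P[...,0],P[...,1],P[...,2]
    m=((z>.048)&(z<.062)&(x>.4)&(x<.62)&(y>-.2)&(y<.25)).astype(np.uint8)
    m=cv2.morphologyEx(m,cv2.MORPH_OPEN,np.ones((3,3)))
    n,l,s,c=cv2.connectedComponentsWithStats(m)
    for i in range(1,n):
        if s[i,4]<60: continue
        q=(jig(P[l==i])[:,:2]*1000).astype(np.float32)
        r=cv2.minAreaRect(q); print(i,s[i,4],[np.round(v,1) for v in r],np.round(q.mean(0),1))
E
python3 - <<'E'
from h import *
blanks(np.load("top0.npz")["P"]); blanks(np.load("side0.npz")["P"])
go(-62,55,150)
E
```

```text
1 152 [array([ -0.9, 178.7]), array([47.5, 28.1]), np.float64(6.5)] [  0.2 177.7]
2 223 [array([-9.9, 52.5]), array([32.2, 52.1]), np.float64(88.2)] [-10.   52.6]
3 222 [array([-10.5,  10.7]), array([51.7, 31.9]), np.float64(0.0)] [-10.8  10.4]
4 226 [array([ -8.7, -32. ]), array([52. , 31.7]), np.float64(2.5)] [ -8.6 -31.6]
5 224 [array([ -8.7, -75.7]), array([31.7, 52.3]), np.float64(85.8)] [ -8.8 -75.7]
6 228 [array([ -12.4, -117.9]), array([52.1, 32.3]), np.float64(0.7)] [ -12.5 -117.4]
1 125 [array([  1.3, 178.7]), array([32.1, 52.5]), np.float64(89.7)] [ -1.  175.2]
2 1135 [array([ -7.7, -33.1]), array([207.1,  56.4]), np.float64(89.8)] [ -8.9 -40.1]
tcp jig mm [-452.4  571.2  205.5] shift [-0.6006 -0.6196  0.0739] turn [ 0.     -0.     -0.0389] t 0.7
```

drive_tool([
  [-1,[-0.6,-0.62,0.07],[0,0,-0.039]],
  [-1,[-0.6,-0.62,0.07],[0,0,-0.039]],
  [-1,[-0.6,-0.62,0.07],[0,0,-0.039]],
  [-1,[-0.6,-0.62,0.07],[0,0,-0.039]],
  [-1,[-0.6,-0.62,0.07],[0,0,-0.039]],
], newtons=20)

```text
clock: 1.12
tool_pos: [0.2581, 0.4515, 0.1887]
tool_rot: [0.056, 0.998, 0.0, 0.0]
wrist_force: [1.0, -0.5, 0.7]
opening: 0.677
finger_force: 0.0
```

```bash
python3 -c "
from h import *
go(-62,55,130)"
```

```text
tcp jig mm [-326.3  403.9  188.7] shift [-0.3521 -0.4654  0.0781] turn [0.0002 0.0001 0.0002] t 1.12
```

drive_tool([
  [-1,[-0.35,-0.465,0.078],[0,0,0]],
  [-1,[-0.35,-0.465,0.078],[0,0,0]],
  [-1,[-0.35,-0.465,0.078],[0,0,0]],
  [-1,[-0.35,-0.465,0.078],[0,0,0]],
  [-1,[-0.35,-0.465,0.078],[0,0,0]],
])

```text
clock: 1.53
tool_pos: [0.3629, 0.2737, 0.1611]
tool_rot: [0.056, 0.998, 0.0, 0.0]
wrist_force: [0.4, 0.3, 0.3]
opening: 0.325
finger_force: 0.0
```

```bash
python3 -c "
from h import *
go(-62,53,100)"
```

```text
tcp jig mm [-202.   239.1  161.1] shift [-0.1865 -0.2483  0.0814] turn [0.0002 0.0002 0.0002] t 1.53
```

drive_tool([
  [-1,[-0.186,-0.248,0.08],[0,0,0]],
  [-1,[-0.186,-0.248,0.08],[0,0,0]],
  [-1,[-0.186,-0.248,0.08],[0,0,0]],
  [-1,[-0.186,-0.248,0.08],[0,0,0]],
  [-1,[-0.186,-0.248,0.08],[0,0,0]],
])

```text
clock: 1.95
tool_pos: [0.4651, 0.0995, 0.1087]
tool_rot: [0.057, 0.998, 0.0, 0.0]
wrist_force: [0.5, 0.8, 0.1]
opening: 0.009
finger_force: 0.0
```

drive_tool([
  [-1,[-0.0,-0.0,0.0],[0,0,0]],
  [-1,[0,0,0],[0,0,0]],
  [-1,[0,0,0],[0,0,0]],
  [-1,[0,0,0],[0,0,0]],
  [-1,[0,0,0],[0,0,0]],
])

```text
clock: 2.37
tool_pos: [0.4637, 0.1032, 0.1093]
tool_rot: [0.055, 0.998, 0.0, 0.0]
wrist_force: [0.6, 0.5, -0.8]
opening: 0.004
finger_force: 0.0
```

```bash
python3 -c "
from h import *
go(-62,53,27)
s=eyes.snapshot('wrist'); cv2.imwrite('pics/w1.png',s['frame'][...,::-1]); blanks(cloud(s));st()"
```

```text
tcp jig mm [-82.6  81.1 109.3] shift [-0.0273 -0.0376  0.1097] turn [0.0003 0.0001 0.0011] t 2.37
1 527 [array([ -21.4, -105.8]), array([31.3,  7.3]), np.float64(1.1)] [ -22.2 -104.4]
2 1761 [array([-19.5, -34. ]), array([28.2, 33.2]), np.float64(3.1)] [-22.2 -32.6]
3 305 [array([-28.6,  -3.3]), array([10. , 20.5]), np.float64(58.6)] [-29.7  -1.2]
4 1899 [array([-20.5, -75.8]), array([33.2, 26.1]), np.float64(85.5)] [-22.3 -74.7]
5 955 [array([-16.8, 179.5]), array([30.3, 14.5]), np.float64(89.2)] [-18.5 178.6]
6 81 [array([ 22.9, 183.5]), array([ 7.6, 18.6]), np.float64(0.5)] [ 23.1 182.4]
clock 2.4167
tool_pos [0.4637 0.103  0.1093]
tool_rot [5.500e-02 9.985e-01 4.000e-04 2.000e-04]
wrist_force [ 0.0898 -0.5445 -0.3882]
opening 0.0044
joints [-0.2648  0.5349 -0.0178  2.0891  0.0172  0.5171  1.1657]
[[-0.994, 0.11, 0.0], [0.11, 0.994, 0.001], [-0.0, 0.001, -1.0]]
```

drive_tool([
  [-1,[-0.027,-0.038,0.03],[0,0,0]],
  [-1,[-0.027,-0.038,0.08],[0,0,0]],
  [-1,[-0.027,-0.038,0.109],[0,0,0]],
  [-1,[-0.027,-0.038,0.109],[0,0,0]],
  [-1,[-0.035,-0.038,0.109],[0,0,0]],
])

```text
clock: 2.83
tool_pos: [0.4847, 0.0709, 0.0267]
tool_rot: [0.055, 0.998, -0.0, -0.002]
wrist_force: [0.1, -0.3, -0.8]
opening: 0.002
finger_force: 0.0
```

drive_tool([
  [-1,[-0.006,0,0],[0,0,0]],
  [-1,[-0.012,0,0],[0,0,0]],
  [-1,[-0.016,0,0],[0,0,0]],
  [-1,[-0.02,0,0],[0,0,0]],
  [-1,[-0.023,0,0],[0,0,0]],
])

```text
clock: 3.25
tool_pos: [0.5044, 0.0681, 0.0279]
tool_rot: [0.057, 0.998, 0.0, 0.0]
wrist_force: [-1.4, -0.3, 0.7]
opening: 0.003
finger_force: 0.8
```

```bash
python3 -c "
from h import *
go(-34,53,27);st()"
```

```text
tcp jig mm [-38.2  50.8  27.9] shift [-0.0056  0.0029  0.0012] turn [0.0001 0.0001 0.0001] t 3.25
clock 3.25
tool_pos [0.5044 0.0681 0.0279]
tool_rot [5.650e-02 9.984e-01 1.000e-04 2.000e-04]
wrist_force [-1.4316 -0.3058  0.6979]
opening 0.0031
joints [-0.1759  0.7144 -0.02    2.0469  0.035   0.3802  1.2341]
[[-0.994, 0.113, 0.0], [0.113, 0.994, 0.0], [-0.0, 0.0, -1.0]]
```

drive_tool([
  [-1,[-0.0015,0.0,0],[0,0,0]],
  [-1,[-0.003,0.0,0],[0,0,0]],
  [-1,[-0.004,0,0],[0,0,0]],
  [-1,[-0.005,0,0],[0,0,0]],
  [-1,[-0.006,0,0],[0,0,0]],
])

```text
clock: 3.67
tool_pos: [0.5084, 0.0674, 0.0271]
tool_rot: [0.057, 0.998, -0.0, -0.0]
wrist_force: [-0.7, -0.8, 1.2]
opening: 0.003
finger_force: 0.8
```

drive_tool([
  [-1,[-0.0003,0.0,0],[0,0,0]],
  [-1,[-0.0006,0.0,0],[0,0,0]],
  [-1,[-0.001,0,0],[0,0,0]],
  [-1,[-0.001,0,0],[0,0,0]],
  [-1,[-0.001,0,0],[0,0,0]],
])

```text
clock: 4.08
tool_pos: [0.5089, 0.0674, 0.0271]
tool_rot: [0.057, 0.998, -0.0, -0.0]
wrist_force: [-2.2, 0.1, 2.2]
opening: 0.003
finger_force: 1.2
```

```bash
python3 -c "
from h import *
go(-34,53,27)"
```

```text
tcp jig mm [-33.6  50.7  27.1] shift [0.0005 0.0031 0.0001] turn [-0.     -0.0002  0.0001] t 4.08
```

drive_tool([
  [-1,[-0.0004,0.0,0],[0,0,0]],
  [-1,[-0.0008,0.0,0],[0,0,0]],
  [-1,[-0.0012,0,0],[0,0,0]],
  [-1,[-0.0015,0,0],[0,0,0]],
  [-1,[-0.0015,0,0],[0,0,0]],
])

```text
clock: 4.5
tool_pos: [0.5089, 0.0673, 0.027]
tool_rot: [0.056, 0.998, -0.0, -0.001]
wrist_force: [-5.4, 0.0, 4.0]
opening: 0.004
finger_force: 2.8
```

drive_tool([
  [-1,[-0.0004,0.0,0],[0,0,0]],
  [-1,[-0.0008,0.0,0],[0,0,0]],
  [-1,[-0.0012,0,0],[0,0,0]],
  [-1,[-0.0015,0,0],[0,0,0]],
  [-1,[-0.0015,0,0],[0,0,0]],
])

```text
clock: 4.92
tool_pos: [0.5088, 0.0673, 0.0269]
tool_rot: [0.056, 0.998, -0.0, -0.002]
wrist_force: [-7.1, 0.8, 5.5]
opening: 0.004
finger_force: 3.7
```

```bash
python3 -c "
from h import *
go(-34,53,27)"
```

```text
tcp jig mm [-33.7  50.5  26.9] shift [ 0.0004  0.0033 -0.0001] turn [-0.0003 -0.0016  0.0002] t 4.92
```

drive_tool([
  [-1,[0.027,0,0],[0,0,0]],
  [-1,[0.027,-0.053,0],[0,0,0]],
  [-1,[0.022,-0.053,0],[0,0,0]],
  [-1,[0.017,-0.053,0],[0,0,0]],
  [-1,[0.012,-0.053,0],[0,0,0]],
])

```text
clock: 5.33
tool_pos: [0.4997, 0.0284, 0.0273]
tool_rot: [0.057, 0.998, 0.0, 0.001]
wrist_force: [-1.3, -0.6, 0.6]
opening: 0.004
finger_force: 0.5
```

drive_tool([
  [-1,[-0.004,0,0],[0,0,0]],
  [-1,[-0.007,0,0],[0,0,0]],
  [-1,[-0.009,0,0],[0,0,0]],
  [-1,[-0.011,0,0],[0,0,0]],
  [-1,[-0.012,0,0],[0,0,0]],
])

```text
clock: 5.75
tool_pos: [0.5044, 0.0288, 0.0268]
tool_rot: [0.056, 0.998, 0.0, -0.003]
wrist_force: [-6.8, 2.5, 5.0]
opening: 0.006
finger_force: 3.4
```

```bash
python3 -c "
from h import *
go(-34,10.5,27)"
```

```text
tcp jig mm [-33.7  11.7  26.8] shift [ 0.0004 -0.0016 -0.0003] turn [-0.     -0.0016  0.0006] t 5.75
```

drive_tool([
  [-1,[0.027,0,0],[0,0,0]],
  [-1,[0.027,-0.054,0],[0,0,0]],
  [-1,[0.022,-0.058,0],[0,0,0]],
  [-1,[0.017,-0.058,0],[0,0,0]],
  [-1,[0.012,-0.058,0],[0,0,0]],
])

```text
clock: 6.17
tool_pos: [0.4944, -0.0144, 0.0273]
tool_rot: [0.057, 0.998, 0.0, 0.001]
wrist_force: [-1.3, 0.1, -0.6]
opening: 0.006
finger_force: 0.4
```

drive_tool([
  [-1,[-0.004,0,0],[0,0,0]],
  [-1,[-0.007,0,0],[0,0,0]],
  [-1,[-0.009,0,0],[0,0,0]],
  [-1,[-0.011,0,0],[0,0,0]],
  [-1,[-0.012,0,0],[0,0,0]],
])

```text
clock: 6.58
tool_pos: [0.4995, -0.0143, 0.0268]
tool_rot: [0.056, 0.998, 0.0, -0.003]
wrist_force: [-6.2, 3.6, 3.5]
opening: 0.005
finger_force: 3.2
```

drive_tool([
  [-1,[0.027,0,0],[0,0,0]],
  [-1,[0.027,-0.054,0],[0,0,0]],
  [-1,[0.022,-0.058,0],[0,0,0]],
  [-1,[0.017,-0.058,0],[0,0,0]],
  [-1,[0.012,-0.058,0],[0,0,0]],
])

```text
clock: 7.0
tool_pos: [0.4893, -0.0577, 0.0272]
tool_rot: [0.057, 0.998, 0.0, 0.001]
wrist_force: [-0.1, 0.7, -0.3]
opening: 0.003
finger_force: 0.4
```

drive_tool([
  [-1,[-0.004,0,0],[0,0,0]],
  [-1,[-0.007,0,0],[0,0,0]],
  [-1,[-0.009,0,0],[0,0,0]],
  [-1,[-0.011,0,0],[0,0,0]],
  [-1,[-0.012,0,0],[0,0,0]],
])

```text
clock: 7.42
tool_pos: [0.4945, -0.0579, 0.0268]
tool_rot: [0.056, 0.998, 0.0, -0.003]
wrist_force: [-6.3, 0.8, 4.1]
opening: 0.002
finger_force: 3.3
```

drive_tool([
  [-1,[0.027,0,0],[0,0,0]],
  [-1,[0.027,-0.052,0],[0,0,0]],
  [-1,[0.022,-0.056,0],[0,0,0]],
  [-1,[0.017,-0.056,0],[0,0,0]],
  [-1,[0.012,-0.056,0],[0,0,0]],
])

```text
clock: 7.83
tool_pos: [0.4845, -0.0993, 0.0272]
tool_rot: [0.057, 0.998, 0.0, 0.0]
wrist_force: [-1.6, 0.7, -0.2]
opening: 0.004
finger_force: 0.5
```

drive_tool([
  [-1,[-0.004,0,0],[0,0,0]],
  [-1,[-0.007,0,0],[0,0,0]],
  [-1,[-0.009,0,0],[0,0,0]],
  [-1,[-0.011,0,0],[0,0,0]],
  [-1,[-0.012,0,0],[0,0,0]],
])

```text
clock: 8.25
tool_pos: [0.4899, -0.099, 0.0267]
tool_rot: [0.056, 0.998, 0.0, -0.003]
wrist_force: [-6.4, 1.7, 4.2]
opening: 0.003
finger_force: 3.2
```

```bash
python3 -c "
from h import *
go(-60,-155,27)
s=eyes.snapshot('top');np.savez('t2.npz',P=cloud(s));blanks(cloud(s))"
```

```text
tcp jig mm [ -33.7 -116.9   26.7] shift [ 0.0351 -0.0507 -0.0002] turn [ 0.0002 -0.0018  0.0005] t 8.25
1 170 [array([-1.000e-01,  1.796e+02]), array([49.4, 27.1]), np.float64(0.4)] [-1.00e-01  1.79e+02]
2 229 [array([-0.2, 52.9]), array([52.2, 32.1]), np.float64(0.1)] [-0.4 52.7]
3 223 [array([-0.3, 15.1]), array([31.8, 52.1]), np.float64(90.0)] [-1.1 15.2]
4 135 [array([  0.2, -30.2]), array([50.4, 30.9]), np.float64(1.7)] [  3.9 -25.2]
5 91 [array([ 14.1, -71.4]), array([22.7, 30.2]), np.float64(6.6)] [ 14.5 -72.7]
```

drive_tool([
  [-1,[0.027,0,0],[0,0,0]],
  [-1,[0.027,-0.05,0],[0,0,0]],
  [-1,[0.02,-0.065,0],[0,0,0]],
  [-1,[-0.015,-0.065,0],[0,0,0]],
  [-1,[-0.041,-0.065,0],[0,0,0]],
])

```text
clock: 8.72
tool_pos: [0.5197, -0.1541, 0.0275]
tool_rot: [0.058, 0.998, -0.0, 0.001]
wrist_force: [2.5, 0.9, 0.4]
opening: 0.006
finger_force: 0.0
```

drive_tool([
  [-1,[0,0.006,0],[0,0,0]],
  [-1,[0,0.012,0],[0,0,0]],
  [-1,[0,0.017,0],[0,0,0]],
  [-1,[0,0.021,0],[0,0,0]],
  [-1,[0,0.025,0],[0,0,0]],
])

```text
clock: 9.13
tool_pos: [0.5188, -0.133, 0.0271]
tool_rot: [0.056, 0.998, 0.0, -0.001]
wrist_force: [-0.1, -0.3, 0.2]
opening: 0.003
finger_force: 0.0
```

```bash
python3 -c "
from h import *
go(0,-146,27)
s=eyes.snapshot('top');blanks(cloud(s))"
```

```text
tcp jig mm [  -1.1 -147.4   27.1] shift [-0.0014  0.0018  0.0001] turn [ 0.     -0.0003  0.0003] t 9.13
1 165 [array([ -0.2, 179.6]), array([48.2, 27.5]), np.float64(0.0)] [ -0.6 178.5]
2 229 [array([-0.5, 52.8]), array([32.4, 52.2]), np.float64(89.3)] [-0.3 52.6]
3 223 [array([-0.5, 15. ]), array([52.1, 31.7]), np.float64(0.1)] [-0.5 14.9]
4 222 [array([ -0.4, -30.3]), array([52.1, 31.8]), np.float64(0.6)] [ -0.5 -30.4]
6 117 [array([   8.5, -113.5]), array([31.4, 29.3]), np.float64(87.1)] [   8.3 -112.7]
```

drive_tool([
  [-1,[0,0.004,0],[0,0,0]],
  [-1,[0,0.008,0],[0,0,0]],
  [-1,[0,0.012,0],[0,0,0]],
  [-1,[0,0.016,0],[0,0,0]],
  [-1,[0,0.02,0],[0,0,0]],
])

```text
clock: 9.6
tool_pos: [0.5212, -0.1191, 0.0272]
tool_rot: [0.057, 0.998, -0.0, -0.0]
wrist_force: [-0.4, -0.8, 1.2]
opening: -0.0
finger_force: 0.7
```

drive_tool([
  [-1,[0,0.004,0],[0,0,0]],
  [-1,[0,0.008,0],[0,0,0]],
  [-1,[0,0.012,0],[0,0,0]],
  [-1,[0,0.016,0],[0,0,0]],
  [-1,[0,0.02,0],[0,0,0]],
])

```text
clock: 10.02
tool_pos: [0.5229, -0.1041, 0.0271]
tool_rot: [0.057, 0.998, -0.0, -0.0]
wrist_force: [-0.3, -1.7, 0.8]
opening: 0.002
finger_force: 1.0
```

drive_tool([
  [-1,[0,0.004,0],[0,0,0]],
  [-1,[0,0.008,0],[0,0,0]],
  [-1,[0,0.012,0],[0,0,0]],
  [-1,[0,0.016,0],[0,0,0]],
  [-1,[0,0.02,0],[0,0,0]],
])

```text
clock: 10.43
tool_pos: [0.5246, -0.0891, 0.0271]
tool_rot: [0.057, 0.998, -0.0, -0.0]
wrist_force: [-0.8, -3.9, 0.6]
opening: 0.006
finger_force: 1.7
```

```bash
python3 -c "
from h import *
go(0,-146,27)
s=eyes.snapshot('top');cv2.imwrite('pics/t3.png',cv2.resize(s['frame'][150:240,190:390,::-1],None,fx=4,fy=4));blanks(cloud(s))"
```

```text
tcp jig mm [  -0.3 -103.1   27.1] shift [-0.0004 -0.0572  0.0001] turn [-0.0001 -0.0001  0.    ] t 10.43
1 154 [array([-1.000e-01,  1.797e+02]), array([49.4, 27.2]), np.float64(1.7)] [  2.1 178.3]
2 585 [array([-0.5, 27.2]), array([52.1, 83.4]), np.float64(0.0)] [-0.9 27.1]
3 111 [array([  8.7, -62.5]), array([30.5, 27.4]), np.float64(5.8)] [  8.3 -62.1]
```

View pics/t3.png

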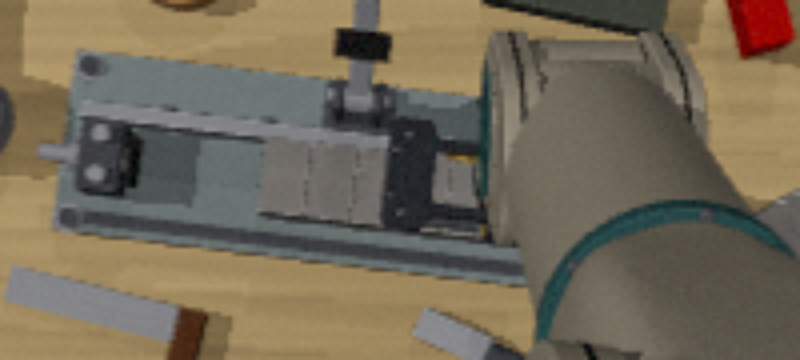

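The row's visible blanks, crop (260–390, 180), are closed up and square along the fence. The stop is at crop (105, 155). I'll move on quickly to about 10 mm short of the pad's nearest possible face.

drive_tool([
  [-1,[0,0.004,0],[0,0,0]],
  [-1,[0,0.008,0],[0,0,0]],
  [-1,[0,0.012,0],[0,0,0]],
  [-1,[0,0.016,0],[0,0,0]],
  [-1,[0,0.02,0],[0,0,0]],
])

```text
clock: 10.9
tool_pos: [0.5264, -0.0739, 0.0271]
tool_rot: [0.057, 0.998, -0.0, -0.0]
wrist_force: [-0.2, -4.0, -0.9]
opening: 0.008
finger_force: 2.0
```

drive_tool([
  [-1,[0,0.004,0],[0,0,0]],
  [-1,[0,0.008,0],[0,0,0]],
  [-1,[0,0.012,0],[0,0,0]],
  [-1,[0,0.016,0],[0,0,0]],
  [-1,[0,0.02,0],[0,0,0]],
])

```text
clock: 11.32
tool_pos: [0.5281, -0.059, 0.0271]
tool_rot: [0.057, 0.998, 0.0, -0.0]
wrist_force: [-0.9, -4.1, -0.6]
opening: 0.001
finger_force: 2.0
```

drive_tool([
  [-1,[0,0.004,0],[0,0,0]],
  [-1,[0,0.008,0],[0,0,0]],
  [-1,[0,0.012,0],[0,0,0]],
  [-1,[0,0.016,0],[0,0,0]],
  [-1,[0,0.02,0],[0,0,0]],
])

```text
clock: 11.73
tool_pos: [0.5298, -0.0441, 0.0271]
tool_rot: [0.057, 0.998, 0.0, -0.0]
wrist_force: [-1.5, -3.1, -0.7]
opening: 0.001
finger_force: 2.0
```

drive_tool([
  [-1,[0,0.0015,0],[0,0,0]],
  [-1,[0,0.003,0],[0,0,0]],
  [-1,[0,0.0045,0],[0,0,0]],
  [-1,[0,0.006,0],[0,0,0]],
  [-1,[0,0.007,0],[0,0,0]],
])

```text
clock: 12.15
tool_pos: [0.5304, -0.0392, 0.0271]
tool_rot: [0.057, 0.998, -0.0, -0.0]
wrist_force: [-1.3, -3.5, -0.7]
opening: 0.006
finger_force: 2.0
```

```bash
python3 -c "
from h import *
go(0,-35,27)
s=eyes.snapshot('top');P=cloud(s);blanks(P)
q=jig(P.reshape(-1,3))*1000
m=(abs(q[:,0])<14)&(q[:,1]>115)&(q[:,1]<172)&(q[:,2]<48)
for y in range(115,172,3):
  k=m&(q[:,1]>=y)&(q[:,1]<y+3); print(y,k.sum(),np.round(np.sort(q[k,2])[::4]))"
```

```text
tcp jig mm [ -0.2 -52.8  27.1] shift [-0.0003  0.0238  0.0002] turn [-0. -0.  0.] t 12.15
2 148 [array([ -0.7, 179.5]), array([49. , 27.5]), np.float64(1.1)] [ -3.  177.6]
3 535 [array([-0.4, 80.4]), array([52.3, 77.4]), np.float64(0.5)] [-0.7 80.4]
4 70 [array([ 9.8, -2.1]), array([30.7, 16.3]), np.float64(6.9)] [ 9.  -1.5]
115 0 []
118 0 []
121 0 []
124 10 [ 9. 14. 16.]
127 9 [12. 14. 15.]
130 10 [11. 13. 15.]
133 11 [12. 14. 15.]
136 10 [ 8. 14. 16.]
139 10 [11. 14. 16.]
142 12 [11. 13. 15.]
145 11 [12. 14. 17.]
148 9 [10. 12. 18.]
151 10 [ 7. 13. 16.]
154 10 [12. 14. 17.]
157 28 [10. 14. 26. 34. 37. 44. 46.]
160 4 [46.]
163 4 [39.]
166 8 [31. 37.]
169 0 []
```

drive_tool([
  [-1,[0,0.004,0],[0,0,0]],
  [-1,[0,0.008,0],[0,0,0]],
  [-1,[0,0.012,0],[0,0,0]],
  [-1,[0,0.016,0],[0,0,0]],
  [-1,[0,0.019,0],[0,0,0]],
])

```text
clock: 12.62
tool_pos: [0.5321, -0.0243, 0.0271]
tool_rot: [0.056, 0.998, 0.0, -0.0]
wrist_force: [-0.2, -2.8, -1.2]
opening: 0.005
finger_force: 2.0
```

drive_tool([
  [-1,[0,0.003,0],[0,0,0]],
  [-1,[0,0.0055,0],[0,0,0]],
  [-1,[0,0.008,0],[0,0,0]],
  [-1,[0,0.01,0],[0,0,0]],
  [-1,[0,0.0115,0],[0,0,0]],
])

```text
clock: 13.03
tool_pos: [0.533, -0.0162, 0.0271]
tool_rot: [0.057, 0.998, 0.0, -0.0]
wrist_force: [-1.8, -3.8, -1.4]
opening: 0.001
finger_force: 2.0
```

drive_tool([
  [-1,[0,0.001,0],[0,0,0]],
  [-1,[0,0.002,0],[0,0,0]],
  [-1,[0,0.003,0],[0,0,0]],
  [-1,[0,0.004,0],[0,0,0]],
  [-1,[0,0.005,0],[0,0,0]],
])

```text
clock: 13.45
tool_pos: [0.5333, -0.0128, 0.0271]
tool_rot: [0.057, 0.998, -0.0, -0.0]
wrist_force: [-0.6, -3.7, -1.1]
opening: 0.002
finger_force: 2.1
```

```bash
python3 -c "
from h import *
go(0,-15,27)"
```

```text
tcp jig mm [ -0.3 -26.3  27.1] shift [-0.0004  0.015   0.0002] turn [-0.     -0.0001  0.    ] t 13.45
```

drive_tool([
  [-1,[0,0.0012,0],[0,0,0]],
  [-1,[0,0.0024,0],[0,0,0]],
  [-1,[0,0.0036,0],[0,0,0]],
  [-1,[0,0.0048,0],[0,0,0]],
  [-1,[0,0.0058,0],[0,0,0]],
])

```text
clock: 13.87
tool_pos: [0.5339, -0.0083, 0.0271]
tool_rot: [0.057, 0.998, 0.0, -0.0]
wrist_force: [-1.4, -4.8, -0.6]
opening: 0.004
finger_force: 2.1
```

drive_tool([
  [-1,[0,0.0008,0],[0,0,0]],
  [-1,[0,0.0016,0],[0,0,0]],
  [-1,[0,0.0024,0],[0,0,0]],
  [-1,[0,0.0032,0],[0,0,0]],
  [-1,[0,0.004,0],[0,0,0]],
])

```text
clock: 14.28
tool_pos: [0.5342, -0.0054, 0.0271]
tool_rot: [0.057, 0.998, -0.0, -0.0]
wrist_force: [-2.1, -2.9, 0.3]
opening: 0.006
finger_force: 2.1
```

drive_tool([
  [-1,[0,0.0008,0],[0,0,0]],
  [-1,[0,0.0016,0],[0,0,0]],
  [-1,[0,0.0024,0],[0,0,0]],
  [-1,[0,0.0032,0],[0,0,0]],
  [-1,[0,0.004,0],[0,0,0]],
])

```text
clock: 14.7
tool_pos: [0.5346, -0.0024, 0.0271]
tool_rot: [0.057, 0.998, 0.0, -0.0]
wrist_force: [-1.3, -3.5, -0.3]
opening: 0.005
finger_force: 2.2
```

```bash
python3 -c "
from h import *
go(0,-15,27)"
```

```text
tcp jig mm [ -0.2 -15.8  27.1] shift [-0.0003  0.0011  0.0001] turn [ 0. -0.  0.] t 14.7
```

drive_tool([
  [-1,[0,0.0005,0],[0,0,0]],
  [-1,[0,0.001,0],[0,0,0]],
  [-1,[0,0.0015,0],[0,0,0]],
  [-1,[0,0.002,0],[0,0,0]],
  [-1,[0,0.0025,0],[0,0,0]],
])

```text
clock: 15.12
tool_pos: [0.5347, -0.0012, 0.0271]
tool_rot: [0.057, 0.998, -0.0, -0.0]
wrist_force: [-2.0, -6.8, -0.6]
opening: 0.003
finger_force: 3.1
```

drive_tool([
  [-1,[0,0.0005,0],[0,0,0]],
  [-1,[0,0.001,0],[0,0,0]],
  [-1,[0,0.0015,0],[0,0,0]],
  [-1,[0,0.002,0],[0,0,0]],
  [-1,[0,0.0025,0],[0,0,0]],
])

```text
clock: 15.53
tool_pos: [0.5347, -0.0012, 0.0271]
tool_rot: [0.057, 0.998, -0.001, -0.0]
wrist_force: [-1.3, -9.1, 0.4]
opening: 0.004
finger_force: 4.8
```

drive_tool([
  [-1,[0,0.0006,0],[0,0,0]],
  [-1,[0,0.0012,0],[0,0,0]],
  [-1,[0,0.0018,0],[0,0,0]],
  [-1,[0,0.0024,0],[0,0,0]],
  [-1,[0,0.003,0],[0,0,0]],
])

```text
clock: 15.95
tool_pos: [0.5346, -0.0011, 0.0271]
tool_rot: [0.058, 0.998, -0.002, -0.001]
wrist_force: [-2.2, -14.4, 0.5]
opening: 0.002
finger_force: 7.0
```

drive_tool([
  [-1,[0,0.0003,0],[0,0,0]],
  [-1,[0,0.0006,0],[0,0,0]],
  [-1,[0,0.0009,0],[0,0,0]],
  [-1,[0,0.0009,0],[0,0,0]],
  [-1,[0,0.0009,0],[0,0,0]],
])

```text
clock: 16.37
tool_pos: [0.5346, -0.0012, 0.0271]
tool_rot: [0.059, 0.998, -0.003, -0.001]
wrist_force: [-2.3, -14.6, 1.3]
opening: 0.006
finger_force: 7.2
```

drive_tool([
  [-1,[0,0.0003,0],[0,0,0]],
  [-1,[0,0.0006,0],[0,0,0]],
  [-1,[0,0.001,0],[0,0,0]],
  [-1,[0,0.001,0],[0,0,0]],
  [-1,[0,0.001,0],[0,0,0]],
])

```text
clock: 16.78
tool_pos: [0.5346, -0.0012, 0.0271]
tool_rot: [0.059, 0.998, -0.003, -0.001]
wrist_force: [-2.3, -15.9, 1.3]
opening: 0.002
finger_force: 7.8
```

drive_tool([
  [-1,[0,0,0],[0,0,0]],
  [-1,[0,0,0],[0,0,0]],
  [-1,[0,0,0],[0,0,0]],
  [-1,[0,0,0],[0,0,0]],
  [-1,[0,0,0],[0,0,0]],
])

```text
clock: 17.2
tool_pos: [0.5345, -0.0011, 0.0271]
tool_rot: [0.059, 0.998, -0.003, -0.001]
wrist_force: [-2.5, -15.4, 2.0]
opening: 0.006
finger_force: 7.8
```

```bash
python3 -c "
from h import *
go(0,-14.7,27)
for n in ('top','side'):
  s=eyes.snapshot(n);P=cloud(s);blanks(P)
  f=s['frame'][...,::-1]
  if n=='side': cv2.imwrite('pics/s4.png',cv2.resize(f[140:300,220:360],None,fx=3.7,fy=3.7,interpolation=cv2.INTER_CUBIC))
"
```

```text
tcp jig mm [ -0.4 -14.6  27.1] shift [-0.0005 -0.0002  0.0002] turn [-0.0021 -0.0004 -0.0013] t 17.2
1 174 [array([-1.000e-01,  1.796e+02]), array([50.1, 27.2]), np.float64(0.2)] [ -0.6 178.9]
2 494 [array([ -0.5, 121.9]), array([72.8, 51.9]), np.float64(90.0)] [ -0.6 121. ]
1 553 [array([-6.9, 93.3]), array([206.1,  36.5]), np.float64(89.8)] [-10.7  92. ]
```

View pics/s4.png

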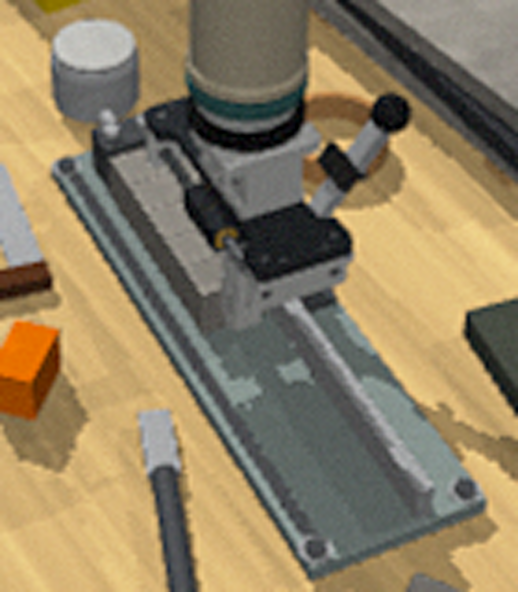

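The side view shows the row closed and straight, crop (110–240, 150–330), against the stop at (110, 140). The hold-down is still up, with its knob at (390, 110). The press read about 15.5 N, so I'll unload gently and go round behind the knob.

drive_tool([
  [-1,[0,-0.002,0],[0,0,0]],
  [-1,[0,-0.004,0],[0,0,0]],
  [-1,[0,-0.006,0],[0,0,0]],
  [-1,[0,-0.008,0],[0,0,0]],
  [-1,[0,-0.01,0],[0,0,0]],
])

```text
clock: 17.72
tool_pos: [0.5352, -0.0014, 0.0272]
tool_rot: [0.056, 0.998, 0.001, 0.001]
wrist_force: [0.7, 0.0, -0.8]
opening: 0.005
finger_force: 0.0
```

drive_tool([
  [-1,[0,-0.01,0],[0,0,0]],
  [-1,[0,-0.03,0],[0,0,0]],
  [-1,[0,-0.03,-0.05],[0,0,0]],
  [-1,[0,-0.03,-0.1],[0,0,0]],
  [-1,[0,-0.03,-0.15],[0,0,0]],
])

```text
clock: 18.13
tool_pos: [0.5322, -0.0242, 0.1407]
tool_rot: [0.056, 0.998, 0.001, -0.0]
wrist_force: [1.8, -0.9, 0.1]
opening: 0.006
finger_force: 0.0
```

drive_tool([
  [-1,[0,0,-0.05],[0,0,0]],
  [-1,[0,0,-0.1],[0,0,0]],
  [-1,[0,0,-0.15],[0,0,0]],
  [-1,[-0.01,0,-0.17],[0,0,0]],
  [-1,[-0.05,0,-0.17],[0,0,0]],
])

```text
clock: 18.55
tool_pos: [0.57, -0.0277, 0.2731]
tool_rot: [0.056, 0.998, 0.001, 0.004]
wrist_force: [0.3, -0.3, -0.6]
opening: 0.006
finger_force: 0.0
```

```bash
python3 -c "
from h import *
go(155,8,250)
s=eyes.snapshot('top');P=cloud(s);blanks(P)
s=eyes.snapshot('side');q=jig(cloud(s).reshape(-1,3))*1000
m=(q[:,0]>95)&(q[:,0]<150)&(abs(q[:,1]-8)<25)&(q[:,2]>130)&(q[:,2]<185)
f=q[m];print(len(f),f.min(0),f.max(0));f=f[f[:,2]>148]
from scipy.optimize import least_squares
r=least_squares(lambda c:np.linalg.norm(f-c,axis=1)-14,[120,8,156],loss='soft_l1');print(r.x,len(f))
"
```

```text
tcp jig mm [ 37.8 -37.  273.1] shift [-0.1561  0.0596  0.0322] turn [0.0007 0.0025 0.0007] t 18.55
1 159 [array([ -0.6, 179.8]), array([26.9, 49.6]), np.float64(89.1)] [  0.3 178.5]
2 1096 [array([-0.6, 77.2]), array([ 51.8, 160.1]), np.float64(0.0)] [-1.  77.9]
158 [ 95.85959096  -7.59706674 130.19681042] [134.62457397  17.43989263 172.01474485]
[122.72654207   9.33532901 157.02661656] 97
```

drive_tool([
  [-1,[-0.05,0.02,0],[0,0,0]],
  [-1,[-0.1,0.04,0],[0,0,0]],
  [-1,[-0.15,0.06,0.0],[0,0,0]],
  [-1,[-0.156,0.06,0.02],[0,0,0]],
  [-1,[-0.156,0.06,0.06],[0,0,0]],
])

```text
clock: 19.07
tool_pos: [0.6955, 0.0048, 0.2239]
tool_rot: [0.055, 0.998, 0.001, 0.004]
wrist_force: [-0.1, 0.0, -0.5]
opening: 0.002
finger_force: 0.0
```

```bash
python3 -c "
from h import *
go(155,8,155)
"
```

```text
tcp jig mm [158.9   9.6 223.9] shift [ 0.0059 -0.0024  0.0919] turn [0.0011 0.0027 0.0008] t 19.07
```

drive_tool([
  [-1,[0.003,-0.001,0.05],[0,0,0]],
  [-1,[0.003,-0.001,0.093],[0,0,0]],
  [-1,[0.003,-0.001,0.093],[0,0,0]],
  [-1,[0.008,-0.001,0.093],[0,0,0]],
  [-1,[0.016,-0.001,0.093],[0,0,0]],
])

```text
clock: 19.48
tool_pos: [0.6808, 0.0033, 0.1543]
tool_rot: [0.057, 0.998, 0.0, 0.002]
wrist_force: [4.0, -0.3, 2.0]
opening: 0.003
finger_force: 2.2
```

```bash
python3 -c "
from h import *
go(144,8,155)
"
```

```text
tcp jig mm [144.4   6.4 154.3] shift [ 0.0005  0.0022 -0.001 ] turn [0.0003 0.0016 0.0001] t 19.48
```

drive_tool([
  [-1,[0.02,0.001,-0.012],[0,0,0]],
  [-1,[0.04,0.001,-0.02],[0,0,0]],
  [-1,[0.063,0.001,-0.027],[0,0,0]],
  [-1,[0.085,0.001,-0.028],[0,0,0]],
  [-1,[0.108,0.001,-0.028],[0,0,0]],
])

```text
clock: 19.9
tool_pos: [0.6017, 0.0132, 0.1784]
tool_rot: [0.057, 0.998, 0.001, 0.006]
wrist_force: [1.7, -0.5, 2.1]
opening: 0.006
finger_force: 1.1
```

```bash
python3 -c "
from h import *
go(30.5,8,168)
s=eyes.snapshot('side');
for d in recognise('knob','side'): print(np.round(jig(toworld(s,d['xyz']))*1000),d['p'])
"
```

```text
tcp jig mm [ 64.7   7.3 178.4] shift [0.0457 0.0009 0.0134] turn [0.0007 0.0037 0.    ] t 19.9
[ 42.   1. 136.] 0.89
[-114.  125.   11.] 0.16
```

drive_tool([
  [-1,[0.022,0,0.006],[0,0,0]],
  [-1,[0.042,0,0.013],[0,0,0]],
  [-1,[0.06,0,0.023],[0,0,0]],
  [-1,[0.072,0,0.03],[0,0,0]],
  [-1,[0.072,0,0.03],[0,0,0]],
])

```text
clock: 20.42
tool_pos: [0.5441, 0.0194, 0.1516]
tool_rot: [0.056, 0.998, 0.0, 0.0]
wrist_force: [-0.8, -0.5, -0.8]
opening: 0.008
finger_force: 0.0
```

```bash
python3 -c "
from h import *
go(-18,8,200)
s=eyes.snapshot('side')
cv2.imwrite('pics/s5.png',cv2.resize(s['frame'][110:290,210:370,::-1],None,fx=3.3,fy=3.3,interpolation=cv2.INTER_CUBIC))
s=eyes.snapshot('top');P=cloud(s);blanks(P)
"
```

```text
tcp jig mm [  6.8   6.9 151.6] shift [ 0.033   0.0015 -0.0645] turn [0.0001 0.0001 0.0003] t 20.42
1 180 [array([ -0.2, 179.8]), array([50.2, 27.2]), np.float64(0.6)] [ -0.6 179.2]
2 337 [array([ -0.7, 121.5]), array([52.8, 72.7]), np.float64(2.4)] [ -6.7 127.7]
```

View pics/s5.png

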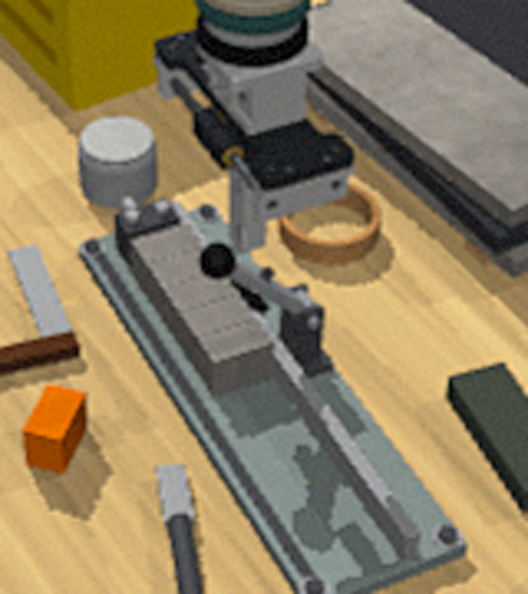

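The view shows the arm over the row, knob at crop (217, 260) ahead of the finger, and the foot not down yet. I'll rise, move over the knob, and press from above.

```bash
python3 -c "
from h import *
from scipy.optimize import least_squares
s=eyes.snapshot('side');q=jig(cloud(s).reshape(-1,3))*1000
m=(q[:,0]>-60)&(q[:,0]<10)&(abs(q[:,1]-8)<25)&(q[:,2]>85)&(q[:,2]<185)&(s['frame'].reshape(-1,3).max(1)<60)
f=q[m];print(len(f),f.min(0),f.max(0))
r=least_squares(lambda t:np.linalg.norm(f-[57-107*np.cos(t[0]),8,70+107*np.sin(t[0])],axis=1)-14,[.8],loss='soft_l1',f_scale=2);t=r.x[0];print(t,57-107*np.cos(t),70+107*np.sin(t),np.abs(r.fun).mean())
"
```

```text
109 [-29.68310404 -13.57976895 105.49474081] [  9.94098063  23.2352102  163.57835733]
0.8097500202410046 -16.795703133760398 147.48028264657987 8.112293914682127
```

drive_tool([
  [-1,[-0.003,0.001,-0.02],[0,0,0]],
  [-1,[-0.003,0.001,-0.04],[0,0,0]],
  [-1,[0.01,0.001,-0.05],[0,0,0]],
  [-1,[0.03,0.001,-0.05],[0,0,0]],
  [-1,[0.042,0.001,-0.05],[0,0,0]],
])

```text
clock: 20.98
tool_pos: [0.5124, 0.0234, 0.189]
tool_rot: [0.057, 0.998, 0.0, 0.0]
wrist_force: [-0.8, -0.4, -0.1]
opening: 0.008
finger_force: 0.0
```

```bash
python3 -c "
from h import *
go(-30,8,150)"
```

```text
tcp jig mm [-25.2   7.3 189. ] shift [0.0064 0.0009 0.052 ] turn [0.0001 0.0001 0.    ] t 20.98
```

drive_tool([
  [-1,[0,0,0.025],[0,0,0]],
  [-1,[0.003,0,0.04],[0,0,0]],
  [-1,[0.008,0,0.055],[0,0,0]],
  [-1,[0.014,0,0.07],[0,0,0]],
  [-1,[0.02,0,0.085],[0,0,0]],
])

```text
clock: 21.4
tool_pos: [0.4921, 0.0251, 0.1235]
tool_rot: [0.056, 0.998, -0.001, -0.005]
wrist_force: [0.1, -0.1, 0.6]
opening: 0.004
finger_force: 0.8
```

```bash
python3 -c "
from h import *
go(-48,8,94)
"
```

```text
tcp jig mm [-45.5   6.7 123.5] shift [0.0029 0.0018 0.0393] turn [-0.0006 -0.0033  0.0003] t 21.4
```

drive_tool([
  [-1,[0.002,0.001,0.01],[0,0,0]],
  [-1,[0.003,0.001,0.02],[0,0,0]],
  [-1,[0.004,0.001,0.03],[0,0,0]],
  [-1,[0.005,0.001,0.038],[0,0,0]],
  [-1,[0.005,0.001,0.043],[0,0,0]],
])

```text
clock: 21.82
tool_pos: [0.4951, 0.0262, 0.0917]
tool_rot: [0.057, 0.998, 0.0, 0.0]
wrist_force: [-1.0, 0.5, 1.5]
opening: 0.003
finger_force: 0.5
```

```bash
python3 -c "
from h import *
go(-49,8,84)
s=eyes.snapshot('side')
cv2.imwrite('pics/s6.png',cv2.resize(s['frame'][110:290,210:370,::-1],None,fx=3.3,fy=3.3,interpolation=cv2.INTER_CUBIC))
"
```

```text
tcp jig mm [-42.7   8.2  91.7] shift [ 0.0085 -0.0002  0.0103] turn [0. 0. 0.] t 21.82
```

View pics/s6.png

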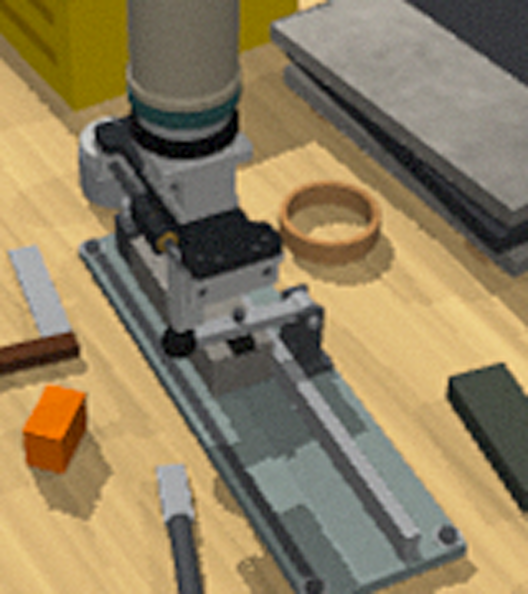

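The view shows the arm nearly level, finger on the knob at crop (180, 340), and the foot just above the last blank at (240, 345). Now the final press, centred over the knob.

drive_tool([
  [-1,[0.004,0,0],[0,0,0]],
  [-1,[0.008,0,0.003],[0,0,0]],
  [-1,[0.008,0,0.006],[0,0,0]],
  [-1,[0.008,0,0.009],[0,0,0]],
  [-1,[0.008,0,0.011],[0,0,0]],
])

```text
clock: 22.28
tool_pos: [0.4886, 0.0269, 0.084]
tool_rot: [0.057, 0.998, 0.0, -0.0]
wrist_force: [-1.4, 0.6, 4.7]
opening: 0.004
finger_force: 2.6
```

drive_tool([
  [-1,[0,0,0.001],[0,0,0]],
  [-1,[0,0,0.002],[0,0,0]],
  [-1,[0,0,0.003],[0,0,0]],
  [-1,[0,0,0.003],[0,0,0]],
  [-1,[0,0,0.003],[0,0,0]],
])

```text
clock: 22.7
tool_pos: [0.4887, 0.0269, 0.0835]
tool_rot: [0.057, 0.998, -0.0, 0.0]
wrist_force: [-5.2, -0.1, 19.3]
opening: 0.004
finger_force: 9.6
```

```bash
python3 -c "
from h import *
go(-49,8,84)"
```

```text
tcp jig mm [-49.1   8.1  83.5] shift [-0.0002 -0.0001 -0.0007] turn [-0.      0.0001  0.0001] t 22.7
```

drive_tool([
  [-1,[0,0,-0.003],[0,0,0]],
  [-1,[0,0,-0.01],[0,0,0]],
  [-1,[0,0,-0.05],[0,0,0]],
  [-1,[0,0,-0.1],[0,0,0]],
  [-1,[0.04,0,-0.15],[0,0,0]],
])

```text
clock: 23.12
tool_pos: [0.4677, 0.0296, 0.1912]
tool_rot: [0.057, 0.998, 0.0, 0.003]
wrist_force: [1.1, 0.1, 1.0]
opening: 0.004
finger_force: 0.0
```

drive_tool([
  [-1,[0.05,0,-0.05],[0,0,0]],
  [-1,[0.1,0,-0.05],[0,0,0]],
  [-1,[0.15,0,-0.05],[0,0,0]],
  [-1,[0.2,0,-0.05],[0,0,0]],
  [-1,[0.2,0,-0.05],[0,0,0]],
])

```text
clock: 23.53
tool_pos: [0.3056, 0.046, 0.2265]
tool_rot: [0.056, 0.998, -0.001, -0.003]
wrist_force: [-1.0, -1.0, -0.6]
opening: 0.005
finger_force: 0.0
```

```bash
python3 -c "
from h import *
from scipy.ndimage import zoom
s=eyes.snapshot('top');P=cloud(s);blanks(P);f=s['frame'][...,::-1]
q=jig(P.reshape(-1,3))*1000
m=(abs(q[:,1]-8)<5)&(q[:,2]>62)&(q[:,0]<45)&(q[:,0]>-36);k=np.polyfit(q[m,0],q[m,2],1);print('arm slope',k,m.sum())
a=cv2.resize(f[150:230,195:345],None,fx=4,fy=4,interpolation=cv2.INTER_CUBIC)
cv2.imwrite('pics/t7.png',a)
go(0,0,100)"
```

```text
1 173 [array([ -0.6, 179.9]), array([27.6, 49.6]), np.float64(89.0)] [ -0.8 178.8]
2 951 [array([-0.5, 87.5]), array([ 52.4, 139.8]), np.float64(0.1)] [-0.8 88.5]
arm slope [5.29914212e-03 7.61629492e+01] 115
tcp jig mm [-228.4    7.3  227.1] shift [-0.3047 -0.0102  0.1691] turn [-0.0003 -0.0004  0.0006] t 23.58
```

View pics/t7.png

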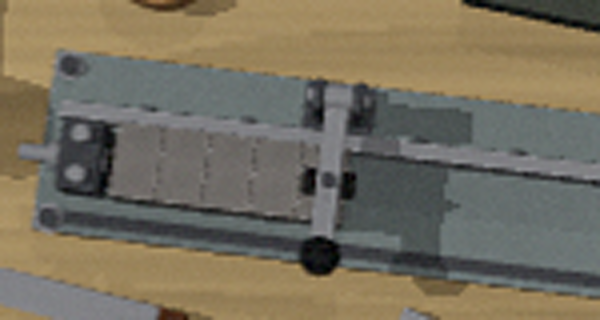

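The last view shows the arm level across blank 5: knob at crop (320, 255), foot at (328, 182). The row is closed and square from the stop at (85, 155) along the fence, so I'm handing in.

```bash
python3 -c "
from h import *
print(ctrl.sign_off())"
```

```text
the job is handed in; nothing more can be done
None
```

I handed the job in at about 24 s: the five blanks are closed up square on the fence and against the stop, after a press of about 15.5 N at the wrist; the hold-down is level with its foot on blank 5, though I couldn't measure the forces left at the stop and foot after letting go.

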